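# Snug down the filler cap of the turbo bench's oil tank

### The job

The filler cap on the low rectangular oil tank is only loosely on. Screw it clockwise until the gasket bites and then about 15 degrees more, so that it is snug, and let go; do not overtighten it, as 30 degrees past the bite spoils the gasket. Leave the like cap on the round canister as it is.

Things in the scene. Friction and masses are not known exactly. Their poses are not given: they have to be found in the camera images.
- filler_grip (a point): Grip bar of the cap on the oil tank (fixed low grey box, 130 x 170 mm, 98 mm high). Cap: grey disc 68 mm across, top at 129 mm; on it a black upright bar 56 mm long, 16 thick, 30 high (top at 159 mm). This point: on the turning axis, in the bar, 22 mm above the disc, 8 mm below the bar's top. z up along the axis, x along the bar to the rim's small pointer, y across it. Height is constant.
- filler_cap (a joint): Turn of that cap, rad, clockwise from above: 0 loosest, 1.40 where the gasket bites; starts at 0.3 to 0.9, light friction 0.04 N m. Past the bite it stays near 1.40 and filler_seal grows instead. Two dark ribs stand 30 degrees apart on the bright flange round the cap: the pointer meets the first at the bite, lies midway between them when snug, meets the second when overtightened.
- filler_seal (a joint): Further clockwise turn of the same cap past the bite, squeezing the gasket, rad; 0 at the start and until the bite. Torque jumps at the bite from 0.04 to about 0.45 N m, then rises to about 0.6 N m at snug (felt while turning; about half is felt in a pause); the cap stays where it is left. Snug is about 0.26 (15 degrees); overtightened is 0.52 (30 degrees) and more.
- canister_cap (a joint): Turn of the like cap on the other container, a fixed round aluminium canister 112 mm across whose cap stands higher (bar top at 212 mm above the table), rad, clockwise from above. It is snug already, at 0, and stays as it is.

How it is judged:
By the outcome, as a careful person would: the job done as asked, in the order asked, and still so for the second after the job is handed in, with the robot touching nothing.
It also fails if it takes over 40 s, if anything falls off the work surface, if the arm or the gripper's body presses on something with over 40 N, if the wrist force passes 120 N, or if a joint passes its speed limit or range.

### The arm

A 6-joint arm with a two-finger parallel gripper is mounted at the origin on the work surface. World frame = base frame: x ahead of the robot, y to its left, z up, the work surface at z = 0. Lengths are in m, angles in rad, forces in N, time in s.
With the tool pointing down it reaches from about 0.375 to 0.975 m from the base axis. Payload 3.8 kg.
Tool frame: the origin (TCP) lies at the very end of the fingers, on their centre line; the grasp point (between the pads) lies 19 mm behind it; z points along the fingers, y is the direction in which the jaws open and shut (so a half turn about z gives the same grasp; the last joint's range is limited). The gripper opens to 85 mm and grips with 20 to 120 N. Pads are 22 mm wide; open, the fingers measure 114 mm over their backs; the gripper's body (76 mm by 85 mm) begins 54 mm behind the grasp point. The pads swing forward as they close: fully open they stand 13 mm farther back than shut.
Start: joints at [1.085, 0.264, 1.604, -0, 1.274, -0.037], TCP at [0.293, 0.608, 0.231] pointing down, gripper open.
Joint ranges: [-2.63, 2.63], [-0.94, 2.18], [0.31, 2.57], [-1.31, 4.45], [0, 2.66], [-2.55, 2.55]. Speed limits (rad/s): [2.57, 2.57, 3.14, 3.14, 3.14, 3.14].

### API

Orientations are given as a rotation vector (axis times angle).
In Python, from workcell import bot, viewer, finish_job gives the robot as it stands.
- The arm moves only by the tool servo_tool, never from a script. Its argument "plan" is a list that holds one entry, the list of rows, each a list of 6 numbers: the shift along the tool's x, y, z in cm, then the turn, a rotation vector about the tool's x, y, z in degrees. A call has 1 to 20 rows; each row is the pose to reach, as a shift and turn from the pose measured when the call began, along the tool's axes at that moment; what a row does not reach only later rows make up. A row lasts 1/12 s, in which the tool goes at most 41.7 mm and 7.16 degrees, less where a joint would pass 70% of its speed; a pose out of reach is approached as far as the arm can. A call with a gripper value outside its range is refused whole. "claw" is the finger opening in cm, from 0 to 8.54, set as the call begins (left out, the last holds). The fingers move at their own pace and stop on an object; "grip_force" is the grip in N (left out, the last holds). Time passes only in rows, so rows that repeat a pose let the fingers close. It gives the time, the measured TCP pose, the force and the opening at its end, in the units of the state.
- bot.read_state(): the state, without advancing time (a new reading comes with each control period).
- viewer.read_camera(name): name is "scene" or "top"; returns a dict with "color" (420x560x3 uint8, red, green, blue), "fx", "fy", "cx", "cy" (pixels), "eye" and "rotation" of the camera in the world. Camera axes: x right, y down, z forward; pixel columns grow to the right and rows downward; lengths in m; the calibration is good to about 2 mm. A picture is of the moment at which its call begins. There is no depth.
- finish_job(): hands the job in, once; it reports no verdict.
The state is a dict: "time": time; "q": joint angles; "joint_vel": joint speeds; "joint_torque": joint torques, N m; "tool_pos": TCP position; "tcp_rot": TCP orientation; "wrist_force": force on the tool from outside, world axes, zero at the start; "torque": the same for the moment, N m; "width": opening from 0.0 (shut) to 1.0 (fully open).
Only numpy, scipy, OpenCV 4.12 (cv2) and the standard library are available. Lean on these libraries where they do the work, as an engineer would, in place of code of your own. Each camera call takes 0.05 s, during which the arm holds its last target.

## Working session

There is one attempt and no reset: what is moved stays moved. The work goes in short steps, Python scripts to look and compute and a tool call to move; the robot and the scene stay as the last step left them, time stands still between calls to the robot, and variables do not carry over. Pictures are saved under pics/ and viewed, and the job is handed in when it is done.

Besides the shell and the picture viewer there is one more tool, called after "Call:" as name(argument=value, ...), one argument or row to a line, values as JSON. servo_tool: Moves the arm, as the interface text tells. Its arguments: {"type":"object","properties":{"plan":{"type":"array"},"claw":{"type":"number"},"grip_force":{"type":"number"}},"required":["plan"]}

```bash
mkdir -p pics; python3 - <<'E'
from workcell import bot, viewer
import cv2,numpy as np
s=bot.read_state()
for k,v in s.items(): print(k,np.round(v,4))
for n in("top","scene"):
    c=viewer.read_camera(n); cv2.imwrite(f"pics/{n}0.png",c["color"][:,:,::-1])
    print(n,c["fx"],c["fy"],c["cx"],c["cy"],np.round(c["eye"],4).tolist(),np.round(c["rotation"],4).tolist())
E
```

```text
time 0.0
q [ 1.0851  0.2648  1.6054 -0.      1.2737 -0.0369]
joint_vel [-0.0016  0.0002  0.0002  0.0007  0.      0.0001]
joint_torque [ 6.00000e-04 -5.15125e+01 -3.67308e+01 -4.00000e-04  1.29000e-02
 -0.00000e+00]
tool_pos [0.2925 0.6075 0.2299]
tcp_rot [-0.6989 -3.0623  0.0034]
wrist_force [ 0.1793  0.3552 -0.8358]
torque [ 0.033   0.0321 -0.0067]
width 0.9986
top 480.21941938942183 480.21941938942183 286.1419036713952 210.50208193007717 [0.4726, -0.0015, 0.9648] [-2.207, 2.1642, -0.124]
scene 482.1706114092433 482.1706114092433 274.57604660199956 215.43900792789552 [0.9526, -0.0136, 0.7895] [-1.9026, -1.8611, 0.5423]
```

View pics/top0.png

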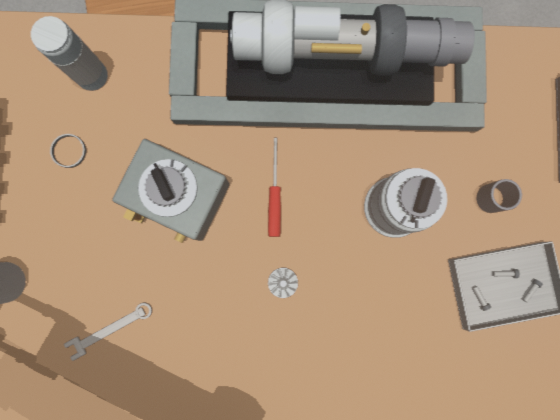

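View pics/scene0.png

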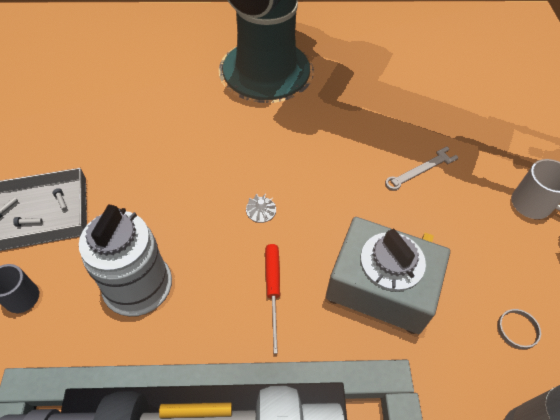

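The tank's cap is near (168,187) in top and (395,255) in scene. The canister is near (420,197) in top. Next I'll rectify the tank cap onto its disc plane.

```bash
cat > h.py <<'E'
import cv2,numpy as np
from workcell import bot,viewer
from scipy.spatial.transform import Rotation as R
def cam(n):
    c=viewer.read_camera(n); K=np.array([[c["fx"],0,c["cx"]],[0,c["fy"],c["cy"]],[0,0,1.]])
    r=np.array(c["rotation"]); Rm=R.from_rotvec(r).as_matrix() if r.size==3 else r
    return c["color"][:,:,::-1].copy(),K,Rm,np.array(c["eye"])
def proj(p,c):
    q=c[1]@(c[2].T@(np.atleast_2d(p)-c[3]).T); return (q[:2]/q[2]).T
def back(uv,z,c):
    d=c[2]@np.linalg.inv(c[1])@np.array([*uv,1.]); return c[3]+d*(z-c[3][2])/d[2]
def rect(c,x0,y0,z,half=0.06,n=560):
    # output: up=+x, left=+y ; 
    src=np.float32([[0,0],[n,0],[n,n],[0,n]])
    w=np.array([[x0+half,y0+half,z],[x0+half,y0-half,z],[x0-half,y0-half,z],[x0-half,y0+half,z]])
    H=cv2.getPerspectiveTransform(np.float32(proj(w,c)),src)
    return cv2.warpPerspective(c[0],H,(n,n),flags=cv2.INTER_CUBIC)
E
python3 - <<'E'
from h import *
a=cam("top");b=cam("scene")
print(back((168,187),.129,a),back((395,257),.129,b))
p=back((168,187),.115,a)
print(p)
x,y=np.round(p[:2],3)
im=np.hstack([rect(c,x,y,.129,n=400) for c in(a,b)])
cv2.imwrite("pics/r0.png",im)
im=np.hstack([rect(c,x,y,.159,n=400) for c in(a,b)])
cv2.imwrite("pics/r1.png",im)
print(x,y)
E
```

```text
[0.58571347 0.18729481 0.129     ] [0.59811546 0.19399542 0.129     ]
[0.5876083  0.19045656 0.115     ]
0.588 0.19
```

View pics/r0.png

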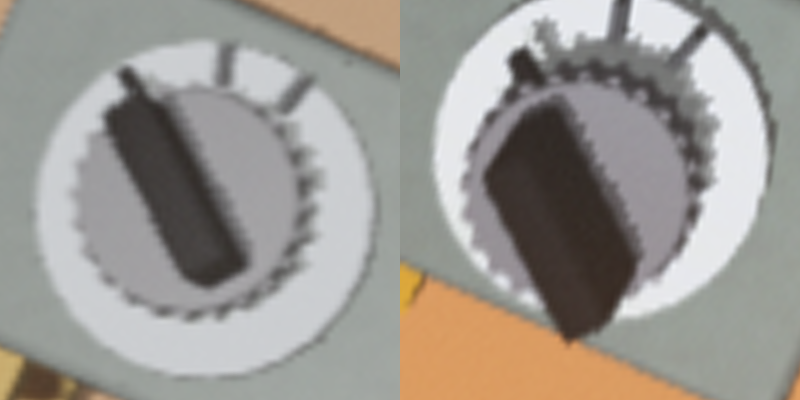

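View pics/r1.png

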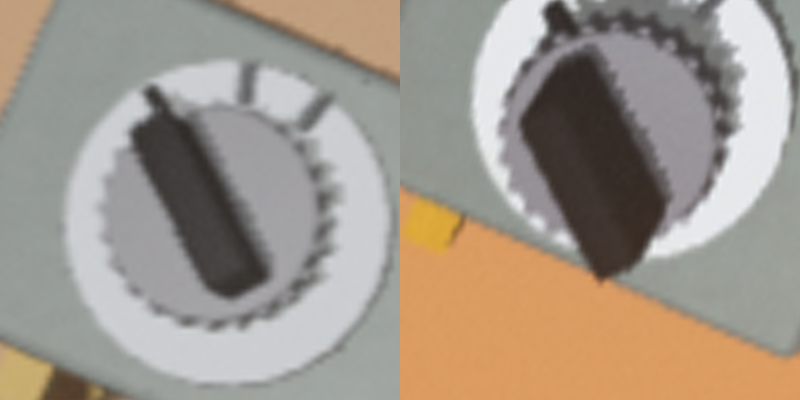

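```bash
cat > ov.py <<'E'
from h import *
def overlay(c,cx,cy,a,name,s=4):
    uv=proj([[cx,cy,.129]],c)[0]; u0,v0=(uv-50).astype(int)
    u0=max(u0,0);v0=max(v0,0)
    im=cv2.resize(c[0][v0:v0+100,u0:u0+100],None,fx=s,fy=s,interpolation=cv2.INTER_CUBIC)
    def dr(P,col):
        q=((proj(np.array(P),c)-[u0,v0]+.5)*s).round().astype(np.int32)
        cv2.polylines(im,[q.reshape(-1,1,2)],True,col,1)
    t=np.linspace(0,2*np.pi,90)
    dr(np.c_[cx+.034*np.cos(t),cy+.034*np.sin(t),.129+0*t],(0,255,0))
    e=np.array([np.cos(a),np.sin(a)]);f=np.array([-e[1],e[0]])
    for z,col in((.159,(0,0,255)),(.129,(255,0,0))):
        dr([[*(np.array([cx,cy])+i*.028*e+j*.008*f),z] for i,j in((1,1),(1,-1),(-1,-1),(-1,1))],col)
    dr([[cx,cy,.129],[*(np.array([cx,cy])+.05*e),.129]],(0,255,255))
    return im
E
python3 - <<'E'
from ov import *
a=cam("top");b=cam("scene")
cv2.imwrite("pics/o0.png",np.hstack([overlay(c,.590,.1945,np.radians(27),'') for c in(a,b)]))
E
```

```text
(no output)
```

View pics/o0.png

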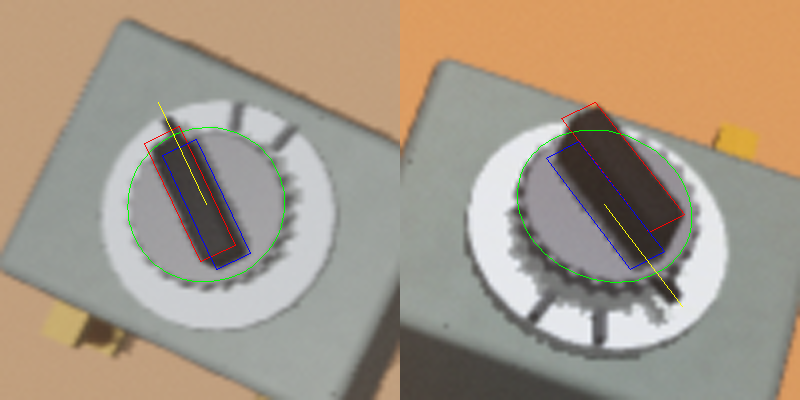

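```bash
cat > go.py <<'E'
from h import *
import sys
def rel(p,barang):
    s=bot.read_state(); R0=R.from_rotvec(s["tcp_rot"]); 
    out=[]
    for k in(0,180):
        a=np.radians(barang+k); x=np.array([np.cos(a),np.sin(a),0]); z=np.array([0,0,-1.]); y=np.cross(z,x)
        Rt=R.from_matrix(np.c_[x,y,z])
        out.append((np.round(100*R0.inv().apply(np.array(p)-s["tool_pos"]),2),np.round(np.degrees((R0.inv()*Rt).as_rotvec()),2)))
    M=R0.as_matrix(); print("tool x yaw",np.degrees(np.arctan2(M[1,0],M[0,0])),"z",M[:,2].round(3))
    print("q6",np.degrees(s["q"][5]),"q1",np.degrees(s["q"][0]))
    for o in out: print(o[0].tolist(),o[1].tolist())
E
python3 -c "
from go import *
rel([.5895,.194,.21],26.5)"
```

```text
tool x yaw 154.285732920345 z [-0.    -0.001 -1.   ]
q6 -2.1148936835124315 q1 62.17065211678064
[-44.69, -24.42, 2.1] [-0.03, 0.05, 127.79]
[-44.69, -24.42, 2.1] [-0.04, -0.02, -52.21]
```

Call:
servo_tool(
  plan=[
    [[-3,-1.6,0,0,0,-3.5],[-6,-3.3,0,0,0,-7],[-9,-4.9,0,0,0,-10.5],[-12,-6.5,0,0,0,-14],[-15,-8.2,0.3,0,0,-17.5],[-18,-9.8,0.6,0,0,-21],[-21,-11.5,0.9,0,0,-24.5],[-24,-13.1,1.2,0,0,-28],[-27,-14.8,1.5,0,0,-31.5],[-30,-16.4,1.8,0,0,-35],[-33,-18,2,0,0,-38.5],[-36,-19.7,2.1,0,0,-42],[-39,-21.3,2.1,0,0,-45.5],[-42,-23,2.1,0,0,-49],[-44,-24,2.1,0,0,-51.5],[-44.7,-24.4,2.1,0,0,-52.2],[-44.7,-24.4,2.1,0,0,-52.2],[-44.7,-24.4,2.1,0,0,-52.2]],
  ],
)

```text
time: 1.8
tool_pos: [0.5892, 0.1944, 0.2098]
tcp_rot: [0.717, -3.057, -0.0]
wrist_force: [-0.9, 0.3, -0.4]
width: 0.999
```

```bash
python3 - <<'E'
from ov import *
from go import rel
rel([.5895,.194,.134],26.5)
print(bot.read_state()["time"],bot.read_state()["tool_pos"])
a=cam("top");b=cam("scene")
cv2.imwrite("pics/o1.png",np.hstack([overlay(c,.5895,.194,np.radians(26.5),'') for c in(a,b)]))
E
```

```text
tool x yaw -153.61860724307274 z [-0.001 -0.    -1.   ]
q6 -100.43793600319107 q1 15.948260519938286
[-0.02, -0.05, 7.58] [-0.11, -0.04, 179.88]
[-0.02, -0.05, 7.58] [0.03, -0.07, -0.12]
1.8 [0.58924839 0.19436743 0.20979901]
```

View pics/o1.png

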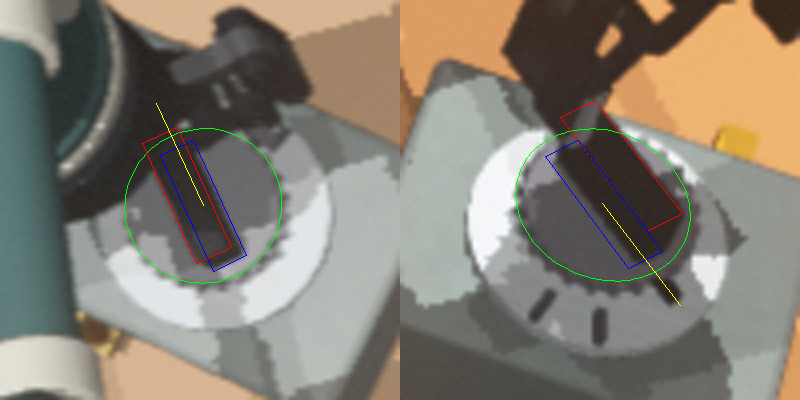

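Call:
servo_tool(
  plan=[
    [[0,0,2,0,0,0],[0,0,4,0,0,0],[0,0,6,0,0,0],[0,0,7,0,0,0],[0,0,7.5,0,0,0],[0,0,7.5,0,0,0]],
  ],
)

```text
time: 2.4
tool_pos: [0.5874, 0.1959, 0.1336]
tcp_rot: [0.721, -3.054, -0.0]
wrist_force: [-1.0, -0.7, 0.7]
width: 1.0
```

Call:
servo_tool(
  plan=[
    [[0,0,0,0,0,0],[0,0,0,0,0,0],[0,0,0,0,0,0],[0,0,0,0,0,0],[0,0,0,0,0,0],[0,0,0,0,0,0],[0,0,0,0,0,0],[0,0,0,0,0,0],[0,0,0,0,0,0],[0,0,0,0,0,0]],
  ],
  claw=1.0,
  grip_force=25,
)

```text
time: 3.23
tool_pos: [0.5881, 0.1953, 0.1344]
tcp_rot: [0.721, -3.055, 0.002]
wrist_force: [0.6, -5.2, 5.3]
width: 0.182
```

```bash
cat > st.py <<'E'
from h import *
def st():
    s=bot.read_state(); R0=R.from_rotvec(s["tcp_rot"]); M=R0.as_matrix()
    print("t",round(s["time"],2),"pos",s["tool_pos"].round(4) if hasattr(s["tool_pos"],'round') else s["tool_pos"],"bar yaw",round((np.degrees(np.arctan2(M[1,0],M[0,0]))+180)%360,2),"w",round(s["width"]*85.4,1))
    print("F world",np.round(s["wrist_force"],1),"F tool",np.round(R0.inv().apply(s["wrist_force"]),1),"torque",np.round(s["torque"],3),"q6",round(np.degrees(s["q"][5]),1))
if __name__=="__main__": st()
E
python3 st.py
```

```text
t 3.23 pos [0.5881 0.1953 0.1344] bar yaw 26.57 w 15.6
F world [ 0.6 -5.2  5.3] F tool [ 1.8 -4.9 -5.3] torque [-0.847 -0.162  0.036] q6 -100.4
```

Call:
servo_tool(
  plan=[
    [[0,-0.05,0,0,0,0],[0,-0.05,0,0,0,0],[0,-0.05,0,0,0,0],[0,-0.05,0,0,0,0]],
  ],
  claw=1.0,
  grip_force=110,
)

```text
time: 3.57
tool_pos: [0.5882, 0.1952, 0.1347]
tcp_rot: [0.721, -3.055, 0.001]
wrist_force: [-0.6, -1.1, 5.7]
width: 0.162
```

```bash
python3 st.py
```

```text
t 3.57 pos [0.5882 0.1952 0.1347] bar yaw 26.57 w 13.9
F world [-0.6 -1.1  5.7] F tool [ 1.  -0.8 -5.7] torque [-0.198  0.257 -0.014] q6 -100.5
```

Call:
servo_tool(
  plan=[
    [[0,0,0,0,0,2],[0,0,0,0,0,5],[0,0,0,0,0,8],[0,0,0,0,0,11],[0,0,0,0,0,14],[0,0,0,0,0,17],[0,0,0,0,0,20],[0,0,0,0,0,23],[0,0,0,0,0,26],[0,0,0,0,0,26],[0,0,0,0,0,26]],
  ],
)

```text
time: 4.48
tool_pos: [0.5883, 0.1953, 0.1347]
tcp_rot: [0.018, -3.14, 0.002]
wrist_force: [0.3, -1.6, 4.3]
width: 0.164
```

```bash
python3 - <<'E'
from ov import *
from st import st
st()
a=cam("top");b=cam("scene")
cv2.imwrite("pics/o2.png",np.hstack([overlay(c,.5890,.1945,np.radians(.6),'') for c in(a,b)]))
E
```

```text
t 4.48 pos [0.5883 0.1953 0.1347] bar yaw 0.65 w 14.0
F world [ 0.3 -1.6  4.3] F tool [-0.3 -1.6 -4.3] torque [-0.311  0.069 -0.031] q6 -74.6
```

View pics/o2.png

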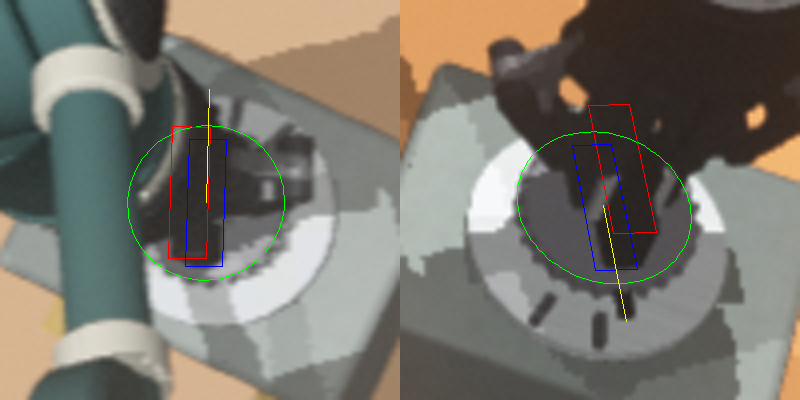

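The scene view shows the pointer at (626,305), short of the first rib at (600,330). The cap follows the jaws. Now small steps, feeling for the bite.

Call:
servo_tool(
  plan=[
    [[0,0,0,0,0,2],[0,0,0,0,0,4],[0,0,0,0,0,6]],
  ],
)

```text
time: 4.83
tool_pos: [0.5882, 0.1953, 0.1347]
tcp_rot: [-0.148, -3.136, 0.002]
wrist_force: [-0.1, -2.5, 4.2]
width: 0.166
```

```bash
python3 st.py
```

```text
t 4.83 pos [0.5882 0.1953 0.1347] bar yaw 354.6 w 14.2
F world [-0.1 -2.5  4.2] F tool [-0.1 -2.5 -4.2] torque [-0.313 -0.019  0.027] q6 -68.5
```

Call:
servo_tool(
  plan=[
    [[0,0,0,0,0,1],[0,0,0,0,0,2]],
  ],
)

```text
time: 5.0
tool_pos: [0.5882, 0.1953, 0.1347]
tcp_rot: [-0.203, -3.133, 0.002]
wrist_force: [0.2, -2.2, 4.5]
width: 0.167
```

```bash
python3 st.py
```

```text
t 5.0 pos [0.5882 0.1953 0.1347] bar yaw 352.59 w 14.3
F world [ 0.2 -2.2  4.5] F tool [-0.5 -2.2 -4.5] torque [-0.319  0.002 -0.   ] q6 -66.5
```

Call:
servo_tool(
  plan=[
    [[0,0,0,0,0,1],[0,0,0,0,0,2]],
  ],
)

```text
time: 5.17
tool_pos: [0.5882, 0.1953, 0.1347]
tcp_rot: [-0.259, -3.129, 0.002]
wrist_force: [0.4, -2.2, 4.2]
width: 0.164
```

```bash
python3 st.py
```

```text
t 5.17 pos [0.5882 0.1953 0.1347] bar yaw 350.54 w 14.0
F world [ 0.4 -2.2  4.2] F tool [-0.8 -2.1 -4.2] torque [-0.304  0.029  0.199] q6 -64.4
```

Call:
servo_tool(
  plan=[
    [[0,0,0,0,0,1],[0,0,0,0,0,2]],
  ],
)

```text
time: 5.33
tool_pos: [0.5883, 0.1953, 0.1347]
tcp_rot: [-0.314, -3.124, 0.002]
wrist_force: [0.5, -2.8, 3.1]
width: 0.162
```

```bash
python3 - <<'E'
from ov import *
from st import st
st()
b=cam("scene")
cv2.imwrite("pics/o3.png",np.hstack([overlay(b,.5890,.1945,np.radians(-11),''),rect(b,.589,.1945,.115,n=400)]))
E
```

```text
t 5.33 pos [0.5883 0.1953 0.1347] bar yaw 348.51 w 13.8
F world [ 0.5 -2.8  3.1] F tool [-1.1 -2.6 -3.1] torque [-0.317 -0.033  0.442] q6 -62.4
```

View pics/o3.png

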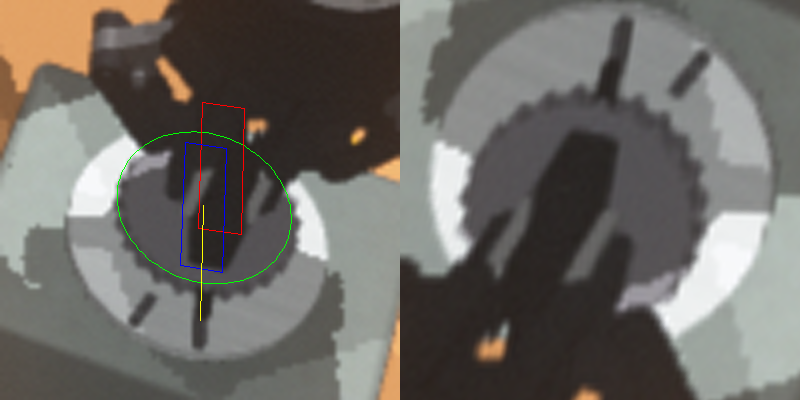

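The torque jumped from 0 to 0.2 and then 0.44 N m. In the picture the pointer is at the first rib, so this is the bite, at a tool yaw of about -8 with some lag in the grip.

Call:
servo_tool(
  plan=[
    [[0,0,0,0,0,1.5],[0,0,0,0,0,3],[0,0,0,0,0,4.5],[0,0,0,0,0,6],[0,0,0,0,0,7.5],[0,0,0,0,0,9]],
  ],
)

```text
time: 5.88
tool_pos: [0.5883, 0.1952, 0.1347]
tcp_rot: [-0.561, -3.09, 0.003]
wrist_force: [-0.8, -2.1, 4.0]
width: 0.161
```

```bash
python3 - <<'E'
from ov import *
from st import st
st()
b=cam("scene")
cv2.imwrite("pics/o4.png",np.hstack([overlay(b,.5890,.1945,np.radians(-17),''),rect(b,.589,.1945,.115,n=400)]))
E
```

```text
t 5.88 pos [0.5883 0.1952 0.1347] bar yaw 339.43 w 13.7
F world [-0.8 -2.1  4. ] F tool [ 0.  -2.3 -4. ] torque [-0.328 -0.02   0.571] q6 -53.3
```

View pics/o4.png

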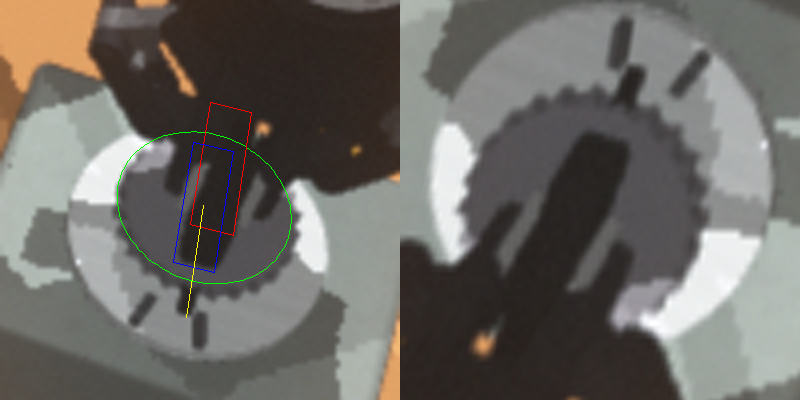

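Now about 8° past the bite, going by torque and lag. The pointer sits just past the first rib, which agrees. I'll add 6.5° more.

Call:
servo_tool(
  plan=[
    [[0,0,0,0,0,1.5],[0,0,0,0,0,3],[0,0,0,0,0,4.5],[0,0,0,0,0,6]],
  ],
)

```text
time: 6.27
tool_pos: [0.5883, 0.1953, 0.1347]
tcp_rot: [-0.723, -3.056, 0.003]
wrist_force: [-0.9, -2.0, 4.1]
width: 0.165
```

```bash
python3 - <<'E'
from ov import *
from st import st
st()
b=cam("scene")
cv2.imwrite("pics/o5.png",np.hstack([overlay(b,.5890,.1945,np.radians(-22.5),''),rect(b,.589,.1945,.115,n=400)]))
E
```

```text
t 6.27 pos [0.5883 0.1953 0.1347] bar yaw 333.36 w 14.1
F world [-0.9 -2.   4.1] F tool [-0.  -2.2 -4.1] torque [-0.297 -0.003  0.61 ] q6 -47.2
```

View pics/o5.png

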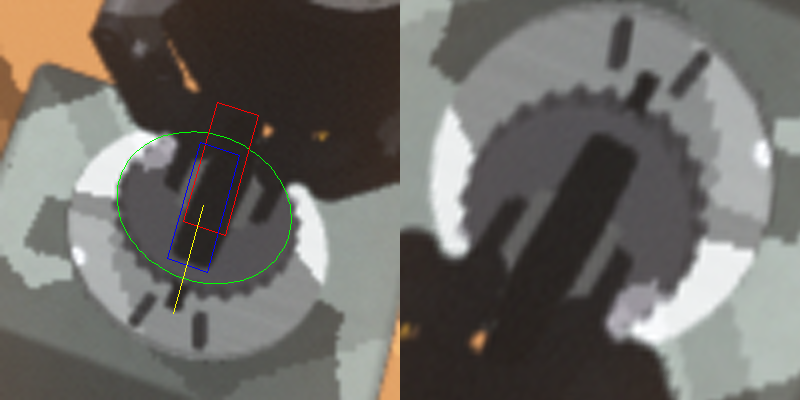

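Torque is 0.61 N m and the pointer, at (650,80), lies close to midway between the ribs. Releasing and rising straight up.

Call:
servo_tool(
  plan=[
    [[0,0,0,0,0,0],[0,0,0,0,0,0],[0,0,0,0,0,0],[0,0,0,0,0,0],[0,0,0,0,0,0],[0,0,0,0,0,0],[0,0,-0.7,0,0,0],[0,0,-2,0,0,0],[0,0,-4,0,0,0],[0,0,-6,0,0,0],[0,0,-8,0,0,0],[0,0,-10,0,0,0],[0,0,-10,0,0,0]],
  ],
  claw=8.5,
)

```text
time: 7.4
tool_pos: [0.5917, 0.1964, 0.242]
tcp_rot: [0.724, 3.049, 0.005]
wrist_force: [0.7, -0.6, 1.0]
width: 0.997
```

```bash
python3 - <<'E'
from st import *
st()
M=R.from_rotvec(bot.read_state()["tcp_rot"])
print("shift for world (-.12,.2,0) cm",(M.inv().apply([-.12,.2,0])*100).round(1))
E
```

```text
t 7.4 pos [0.5917 0.1964 0.242 ] bar yaw 333.29 w 85.2
F world [ 0.7 -0.6  1. ] F tool [-0.9 -0.2 -0.9] torque [-0.037 -0.007 -0.009] q6 -47.2
shift for world (-.12,.2,0) cm [19.7 12.5 -0.1]
```

Clear of the cap. I'm moving aside towards the left rear for an unobstructed look.

Call:
servo_tool(
  plan=[
    [[2.5,1.6,0,0,0,0],[5,3.2,0,0,0,0],[7.5,4.8,0,0,0,0],[10,6.4,0,0,0,0],[12.5,8,0,0,0,0],[15,9.5,0,0,0,0],[17.5,11,0,0,0,0],[19.7,12.5,0,0,0,0],[22,14,0,0,0,0],[24,15,0,0,0,0],[24,15,0,0,0,0],[24,15,0,0,0,0]],
  ],
)

```text
time: 8.4
tool_pos: [0.4439, 0.4391, 0.2412]
tcp_rot: [0.72, 3.049, 0.005]
wrist_force: [0.4, 0.5, 0.3]
width: 0.994
```

```bash
python3 - <<'E'
from ov import *
from st import st
st()
a=cam("top");b=cam("scene")
cv2.imwrite("pics/o6.png",np.hstack([rect(c,.589,.1945,z,n=400) for c,z in((a,.115),(b,.115))]))
cv2.imwrite("pics/t6.png",a[0])
E
```

```text
t 8.4 pos [0.4439 0.4391 0.2412] bar yaw 333.43 w 84.9
F world [0.4 0.5 0.3] F tool [-0.2  0.6 -0.3] torque [ 0.02   0.051 -0.03 ] q6 -20.8
```

View pics/o6.png

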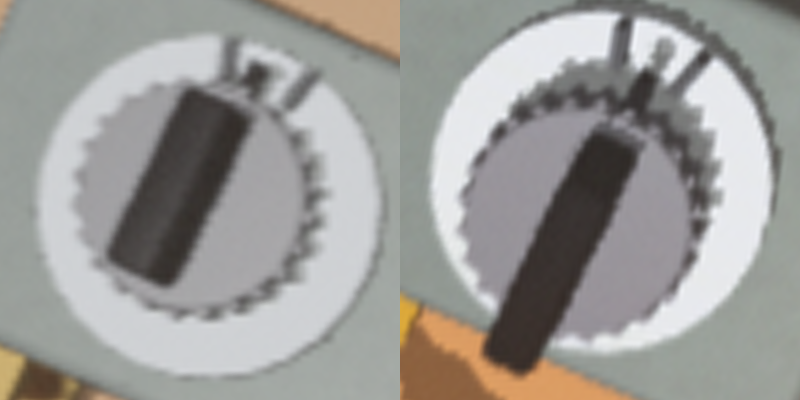

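View pics/t6.png

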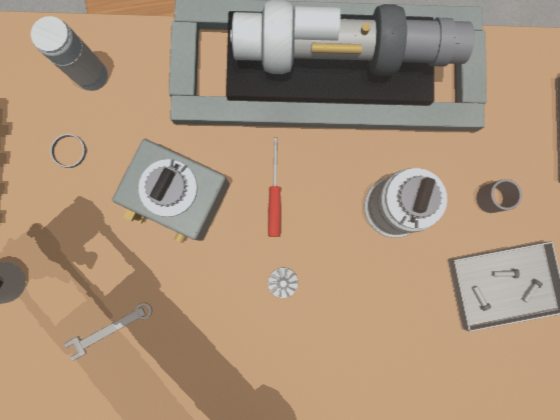

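In the top view the pointer, at (260,75), lies about midway between the ribs at (231,60) and (304,90). The scene view agrees. The bar is at about -23°, roughly 15° past the first rib, and the canister cap looks the same as before.

```bash
python3 -c "
from workcell import finish_job
print(finish_job())"
```

```text
the job is handed in; nothing more can be done
None
```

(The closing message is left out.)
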